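# Close the split gear housing and hold it shut

### The arm

A 7-joint arm with a two-finger parallel gripper is mounted at the origin on a cart in front of the work surface, level with it; the furniture and walls round the work are solid. World frame = base frame: x ahead of the robot, y to its left, z up, the work surface at z = 0. Lengths are in m, angles in rad, forces in N, time in s.
With the tool pointing down it reaches from about 0.375 to 0.925 m from the base axis. Payload 3.1 kg.
Tool frame: the origin (TCP) lies on the centre line of the jaws, within the pads' length; the fingertips stand 25 mm ahead of it and the grasp point (between the pads) lies 6 mm ahead of it (ctrl.finger_overhang is the distance from the TCP to the fingertips, in m); z points along the fingers, y is the line along which they close (so a half turn about z gives the same grasp; the last joint's range is limited). The gripper opens to 85 mm and grips with 20 to 120 N. Pads are 22 mm wide; open, the fingers measure 114 mm over their backs; the gripper's body (76 mm by 85 mm) begins 54 mm behind the grasp point. The pads swing forward as they close: fully open they stand 13 mm farther back than shut.
Start: joints at [-1.224, 0.383, 0.044, 1.598, -0.018, 1.161, -0.05], TCP at [0.28, 0.587, 0.256] pointing down, gripper open.
Joint ranges: [-2.61, 2.61], [-0.41, 2.15], [-1.48, 1.57], [0, 2.5], [-1.57, 4.71], [0.05, 1.97], [-2.85, 2.85]. Speed limits (rad/s): [2.79, 2.79, 3.14, 3.14, 3.14, 3.14, 3.14].

### API

Orientations are given as a unit quaternion [w, x, y, z].
In Python, from bench import ctrl gives the robot as it stands. The module is installed in compiled form; this text tells all that it offers.
- The arm moves only by the tool apply_moves, never from a script. Its argument "plan" is a list of rows, each a list of 7 numbers: the turn, a rotation vector about the world's x, y, z in units of 120 degrees (1.0 is 120 degrees), then the shift along the world's x, y, z in units of 0.15 m (1.0 is 0.15 m), then the opening, from -1 (shut) to 1 (fully open). A call has 1 to 10 rows; each row is the pose to reach, as a shift and turn from the pose commanded when the call began; what a row does not reach only later rows make up. A row lasts 1/10 s, in which the tool goes at most 50 mm and 8.59 degrees, less where a joint would pass 70% of its speed; a pose out of reach is approached as far as the arm can. A call with a number of a shift or a turn outside -1 to 1 is refused whole. A call with a gripper value outside its range is refused whole. The fingers move at their own pace and stop on an object; "force" is the grip in N (left out, the last holds). Time passes only in rows, so rows that repeat a pose let the fingers close. It gives the time, the measured TCP pose, the force, the opening and the grip force at its end, in the units of the state.
- ctrl.get_obs(): the state, without advancing time (a new reading comes with each control period).
- ctrl.capture(name): name is "scene" or "side" or "wrist"; returns a dict with "pixels" (420x560x3 uint8, blue, green, red), "range_z" (420x560 float32, m along the optical axis (not along the pixel's ray), 0 where there is no reading), "fx", "fy", "cx", "cy" (pixels), "R" (3x3) and "t" (3): a world point X has camera coordinates R X + t. Camera axes: x right, y down, z forward; pixel columns grow to the right and rows downward; lengths in m; the calibration is good to about 2 mm. The wrist camera is an equidistant fisheye: a pixel r from the principal point sees the ray r / f radians off the axis. A picture is of the moment at which its call begins.
- ctrl.sign_off(): hands the job in; it is judged then, once.
The state is a dict: "time_s": time; "joint_pos": joint angles; "joint_velocities": joint speeds; "joint_torque": joint torques, N m; "tcp_pos": TCP position; "orientation": TCP orientation; "force": force on the tool from outside, world axes, zero at the start; "torque": the same for the moment, N m; "grip_width": finger opening in m; "grip_force": force on a finger pad.
Only numpy, scipy, OpenCV 4.12 (cv2) and the standard library are available. Lean on these libraries where they do the work, as an engineer would, in place of code of your own. Each camera call takes 0.05 s, during which the arm holds its last target. There are 200 camera calls.

### The job

Fit the larger of the two loose covers onto the gear housing's lower half, the right way round so that its two holes go over the two dowels, and press it down against the spring until the two halves meet with no gap all round. The spring pushes the cover off again, so do not let go: finish while still holding the cover pressed fully shut. Leave the smaller cover and the other things on the bench where they are.

Things in the scene. Friction and masses are not known exactly. Their poses are not given: they have to be found in the camera images.
- cover: larger cover, grey cast aluminium, about 0.45 kg, lying on its flat underside. Flange 150 (x) x 80 (y) x 14 mm; on it a 12 mm high dome, wider towards +x (dome top 26 mm above the underside), and on that, in the middle, an upright grip rib 60 mm long (x), 20 mm wide (y), its top 56 mm above the underside. Origin: centre of the underside; z up, x towards the big hole. The two holes go through the flange.
- cover_big_hole (a point): centre of the cover's 16 mm wide through hole, at its underside, x = +58 mm from the cover's origin
- cover_small_hole (a point): centre of the cover's 11 mm wide through hole, at its underside, x = -58 mm from the cover's origin
- housing: lower half of the housing, fixed to the bench: grey aluminium block 150 (x) x 80 (y) mm on a dark foot plate 190 x 90 mm, flat top face 40 mm above the bench, two steel dowels standing 20 mm out of it. Origin: centre of the underside; z up, x towards the big dowel. When shut, the cover's x points the same way, its origin is 40 mm above the housing's and the dowels show 6 mm above the flange.
- big_dowel (a point): axis of the 14 mm thick dowel at the level of the housing's top face, x = +58 mm; its tip is 20 mm higher, the upper 8 mm tapered
- small_dowel (a point): axis of the 9 mm thick dowel at the level of the housing's top face, x = -58 mm; its tip is 20 mm higher, the upper 8 mm tapered
- spring_cap (a joint): round steel cap, 42 mm across, in the middle of the housing's top face, standing 6 mm proud at 0; the value is how far it is pressed down (m), 0.006 when the cover is shut. Its spring pushes up with 5 N at 0 and 13 N at 0.006, more than the cover's weight: shutting takes 8 to 10 N from the robot, 15 to 25 N holds it safely.
- small_cover: a smaller cover of the same make, for another housing; leave it alone. Flange 120 by 64 mm, 56 mm high over its rib, holes 90 mm apart. Origin: centre of its flat underside.
- spare_bearing: ball bearing lying flat, 48 mm across, 14 mm high; bystander. Origin: centre of its underside.
- grease_tin: flat round grease tin, 65 mm across, 32 mm high; bystander. Origin: centre of its underside.
- feeler_gauge: feeler gauge lying flat, 136 mm long along its y, 29 mm wide, 10 mm high; bystander. Origin: centre of its underside.
Things that resemble listed ones, but are neither listed nor needed, are in the scene too. Leave any purple or turquoise look-alike of the cover alone.

How it is judged:
By the outcome, as a careful person would: the job done as asked, in the order asked, and still so for the second after the job is handed in, while the arm keeps its last pose, push and grip.
It also fails if it takes over 35 s, if anything falls off the work surface, if the arm or the gripper's body presses on something with over 40 N, if the wrist force passes 120 N, or if a joint passes its speed limit or range.

## Working session

There is one attempt and no reset: what is moved stays moved. The work goes in short steps, Python scripts to look and compute and a tool call to move; the robot and the scene stay as the last step left them, time stands still between calls to the robot, and variables do not carry over. Pictures are saved under pics/ and viewed, at most 10 in all, crops included, and the job is handed in when it is done.

Besides the shell and the picture viewer there is one more tool, called by a JSON object that holds its "fn" and its "kwargs", one argument or row to a line. apply_moves: Moves the arm, as the interface text tells. Its arguments: {"type":"object","properties":{"plan":{"type":"array"},"force":{"type":"number"}},"required":["plan"]}

```bash
mkdir -p pics
cat > h.py <<'E'
import numpy as np, cv2, pickle
from bench import ctrl
def cap(n):
    c=ctrl.capture(n); return c
def world(c,u,v,z=None):
    """pixel -> world by depth, or onto plane z (pinhole)"""
    d=np.array([(u-c['cx'])/c['fx'],(v-c['cy'])/c['fy'],1.0]); R=np.array(c['R']);t=np.array(c['t'])
    o=-R.T@t; r=R.T@d
    s=c['range_z'][int(round(v)),int(round(u))] if z is None else (z-o[2])/r[2]
    return o+s*r
def cloud(c):
    H,W=c['range_z'].shape; u,v=np.meshgrid(np.arange(W),np.arange(H)); Z=c['range_z']
    P=np.stack([(u-c['cx'])/c['fx']*Z,(v-c['cy'])/c['fy']*Z,Z],-1)-np.array(c['t'])
    P=P@np.array(c['R']); P[Z==0]=np.nan
    return P
E
python3 - <<'E'
from h import *
for n in ('scene','side'):
    c=cap(n); pickle.dump(c,open(n+'.pkl','wb')); cv2.imwrite(f'pics/{n}0.png',c['pixels']); print(n,c['fx'],c['cx'],c['cy'],-np.array(c['R']).T@c['t'])
print(ctrl.get_obs(), ctrl.finger_overhang)
E
```

```text
scene 529.3112448057614 282.9053335197688 211.64344451196015 [-0.40426874  0.39478082  0.72410645]
side 509.97297455151534 280.8713231484123 201.3709046335 [0.49654716 0.82791191 0.80124675]
{'time_s': 0.1, 'joint_pos': array([-1.22382467,  0.38373033,  0.04382241,  1.59943856, -0.01788808,
        1.16122987, -0.04989276]), 'joint_velocities': array([ 3.71095078e-04, -1.55748668e-03, -3.17400009e-03, -3.56425542e-03,
       -7.24753891e-04, -4.61430515e-05, -4.26458280e-05]), 'joint_torque': array([ 2.25702192e-03, -4.34730506e+01,  1.02888241e+00, -2.50453591e+01,
        1.08155049e-02,  5.47516393e-03, -5.64684342e-06]), 'tcp_pos': array([0.27930797, 0.58602969, 0.25501729]), 'orientation': array([-2.01895222e-04,  2.20506097e-01,  9.75384849e-01, -1.18999821e-03]), 'force': array([-0.16113561,  0.30399458, -0.5757625 ]), 'torque': array([0.03016652, 0.0206426 , 0.01316549]), 'grip_force': 0.0, 'grip_width': 0.08552375600001204} 0.025
```

View pics/scene0.png

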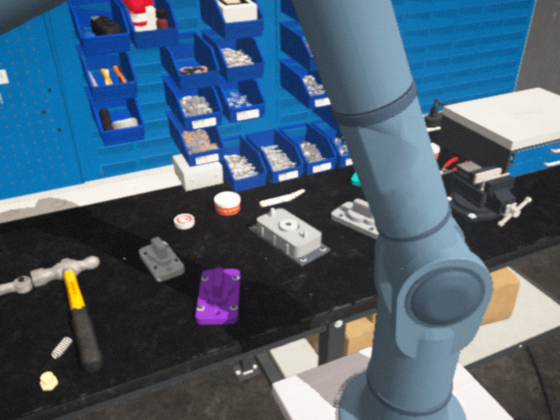

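View pics/side0.png

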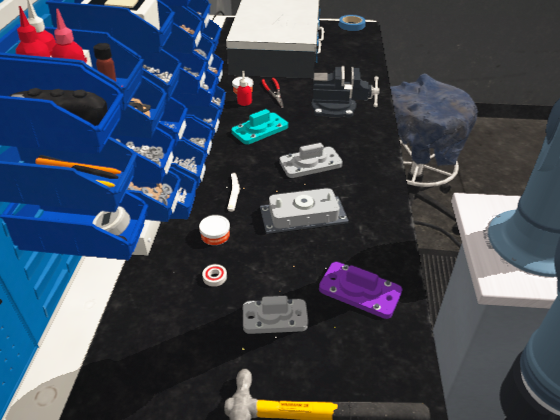

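Run:
```python
from h import *
c=pickle.load(open('side.pkl','rb')); P=cloud(c)
for name,(u0,u1,v0,v1) in dict(near=(230,318,285,345),far=(268,350,135,185),hous=(255,355,180,240),purple=(310,412,252,325)).items():
    m=np.zeros(P.shape[:2],bool); m[v0:v1,u0:u1]=1
    m&=(P[...,2]>0.007)
    n,l,s,_=cv2.connectedComponentsWithStats(m.astype(np.uint8)); k=1+np.argmax(s[1:,4]); m=l==k
    Q=P[m]
    print(name,s[k],'z pct',np.percentile(Q[:,2],[5,50,95,99.5]).round(4))
    for lo,hi in ((.007,.02),(.02,.035),(.035,.047),(.05,.062)):
        q=Q[(Q[:,2]>lo)&(Q[:,2]<hi)]
        if len(q)>20:
            r=cv2.minAreaRect((q[:,:2]*1000).astype(np.float32)); print('  ',lo,len(q),np.round(r[0],1),np.round(r[1],1),round(r[2],1),'medz',np.median(q[:,2]).round(4))
px=c['pixels']
a=cv2.resize(px[280:340,225:325],None,fx=4,fy=4,interpolation=2); b=cv2.resize(px[130:190,262:362],None,fx=4,fy=4,interpolation=2)
d=cv2.resize(px[178:242,252:359],(400,240),interpolation=2)
cv2.imwrite('pics/crop.png',np.hstack([np.vstack([a,b]),np.vstack([d,d*0])]))
```

```text
near [ 243  296   65   36 1955] z pct [0.011  0.0162 0.0564 0.0585]
   0.007 1174 [551.2 248.2] [118.7  67.4] 7.9 medz 0.0144
   0.02 402 [551.6 248.6] [66.7 56.4] 8.1 medz 0.0258
   0.035 101 [550.  256.5] [46.3  7.4] 10.1 medz 0.0409
   0.05 252 [551.3 248.7] [45.7 21. ] 9.8 medz 0.056
far [ 280  143   62   34 1293] z pct [0.0098 0.0161 0.0549 0.0581]
   0.007 756 [ 499.9 -243.5] [155.4  87.8] 22.8 medz 0.0137
   0.02 287 [ 501.2 -242.2] [96.7 70. ] 23.3 medz 0.0257
   0.035 89 [ 500.  -235.7] [59.6 18.5] 9.9 medz 0.0412
   0.05 135 [ 501.3 -242.8] [59.7 24.2] 21.1 medz 0.0548
hous [ 260  189   88   43 2637] z pct [0.0081 0.0389 0.0464 0.0572]
   0.007 657 [510.8 -41.9] [189.8  91.6] 15.6 medz 0.01
   0.02 354 [508.5 -25.1] [155.   63.4] 7.4 medz 0.0278
   0.035 1520 [510.7 -43.4] [151.3  85.7] 14.7 medz 0.0403
   0.05 44 [510.1 -35.9] [124.9  22.9] 14.2 medz 0.0543
purple [ 319  262   83   56 2606] z pct [0.0109 0.0161 0.0559 0.0583]
   0.007 1620 [389.5 170.5] [ 83.9 150.4] 67.0 medz 0.0145
   0.02 534 [390.3 174. ] [73.7 97. ] 66.7 medz 0.0262
   0.035 135 [390.4 179.3] [16.1 60.3] 80.6 medz 0.0413
   0.05 288 [389.4 170.2] [23.8 59.9] 65.7 medz 0.0558
```

View pics/crop.png

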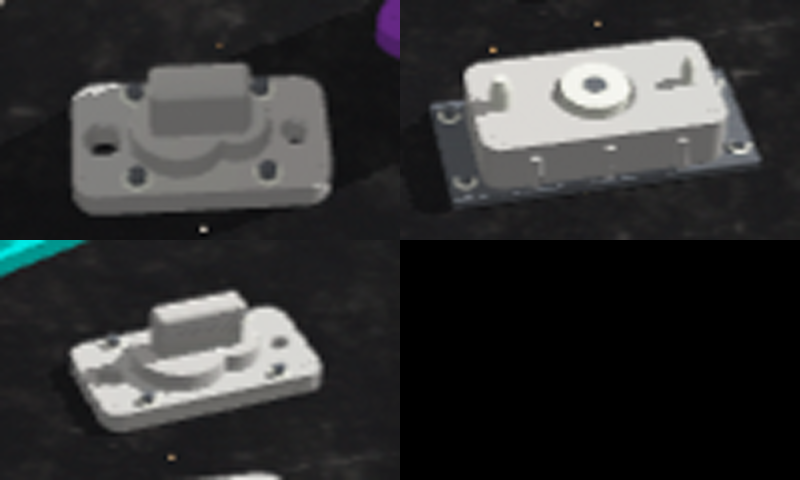

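Candidates for the cover in the side view are these:
- Grey (275,315): flange 119×67 mm, so this is the small cover.
- Grey (311,160): flange about 155×85 mm with a 60 mm rib, so this is the larger cover.
- Purple (360,290) and turquoise (260,127): look-alikes.

I choose the grey one at (311,160). The crop shows its big hole and wide dome at the left end, which is towards +x. I can't yet tell which of the housing's dowels is the big one, so I'll look with the wrist camera on the way.

{"fn": "apply_moves", "kwargs": {
  "plan": [
    [0,0,-0.275,0.38,-1,0.08,1],
    [0,0,-0.275,0.38,-1,0.08,1],
    [0,0,-0.275,0.38,-1,0.08,1],
    [0,0,-0.275,0.38,-1,0.08,1]
  ]
}}

```text
time_s: 0.5
tcp_pos: [0.3409, 0.4294, 0.2679]
orientation: [0.001, 0.495, 0.869, -0.002]
force: [0.2, 0.3, -0.5]
grip_width: 0.0853
grip_force: 0.0
```

{"fn": "apply_moves", "kwargs": {
  "plan": [
    [0,0,-0.275,0.38,-1,0.08,1],
    [0,0,-0.275,0.38,-1,0.08,1],
    [0,0,-0.275,0.38,-1,0.08,1],
    [0,0,-0.275,0.38,-1,0.08,1]
  ]
}}

```text
time_s: 0.9
tcp_pos: [0.3964, 0.2796, 0.2802]
orientation: [0.001, 0.722, 0.692, -0.001]
force: [0.2, -0.6, -0.4]
grip_width: 0.0853
grip_force: 0.0
```

{"fn": "apply_moves", "kwargs": {
  "plan": [
    [0,0,-0.275,0.38,-1,0.08,1],
    [0,0,-0.275,0.38,-1,0.08,1],
    [0,0,-0.275,0.38,-1,0.08,1],
    [0,0,-0.275,0.38,-1,0.08,1]
  ]
}}

```text
time_s: 1.3
tcp_pos: [0.4525, 0.1295, 0.2926]
orientation: [0.001, 0.889, 0.459, 0.0]
force: [-0.0, 0.8, 0.1]
grip_width: 0.0854
grip_force: 0.0
```

{"fn": "apply_moves", "kwargs": {
  "plan": [
    [0,0,-0.275,0.38,-1,0.08,1],
    [0,0,-0.275,0.38,-1,0.08,1],
    [0,0,-0.275,0.38,-1,0.08,1],
    [0,0,-0.275,0.38,-1,0.08,1],
    [0,0,-0.275,0.38,-1,0.08,1]
  ]
}}

```text
time_s: 1.8
tcp_pos: [0.5078, -0.0167, 0.3043]
orientation: [0.0, 0.981, 0.192, -0.0]
force: [0.8, 0.9, 0.7]
grip_width: 0.0853
grip_force: 0.0
```

Run:
```python
from h import *
c=cap('wrist'); pickle.dump(c,open('w1.pkl','wb')); cv2.imwrite('pics/w1.png',c['pixels']); print(c['fx'],c['cx'],c['cy'],-np.array(c['R']).T@c['t'],np.array(c['R'])[2])
o=ctrl.get_obs(); print(o['time_s'],o['tcp_pos'],o['orientation'],o['joint_pos'])
```

```text
325.19226210127806 277.98715428860754 208.74349555653544 [0.57424973 0.00954811 0.42165366] [-0.25886708 -0.10731175 -0.95993334]
1.85 [ 0.50732448 -0.01396051  0.30388295] [-2.04764707e-04  9.80761889e-01  1.95207265e-01 -4.47065160e-04] [-0.68694652  0.06273639  0.66621145  1.90449255 -0.04203173  1.18901205
 -1.18384532]
```

View pics/w1.png

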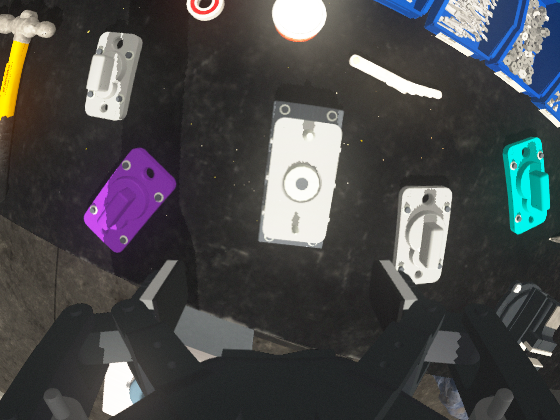

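```bash
cat >> h.py <<'E'
def rays(c,u,v):
    x=(np.asarray(u,float)-c['cx'])/c['fx']; y=(np.asarray(v,float)-c['cy'])/c['fy']; r=np.hypot(x,y)+1e-9
    s=np.tan(r)/r; return np.stack([x*s,y*s,np.ones_like(x)],-1)@np.array(c['R'])
def origin(c): return -np.array(c['R']).T@np.array(c['t'])
def fcloud(c):
    H,W=c['range_z'].shape; u,v=np.meshgrid(np.arange(W),np.arange(H))
    P=origin(c)+rays(c,u,v)*c['range_z'][...,None]; P[c['range_z']==0]=np.nan; return P
def fplane(c,u,v,z):
    o=origin(c); r=rays(c,u,v); return o+r*((z-o[2])/r[...,2])[...,None]
def rep(name,Q,bands):
    for lo,hi in bands:
        q=Q[(Q[:,2]>lo)&(Q[:,2]<hi)]
        if len(q)>8:
            r=cv2.minAreaRect((q[:,:2]*1000).astype(np.float32)); print(name,lo,len(q),np.round(r[0],1),np.round(r[1],1),round(r[2],1),'medz',np.median(q[:,2]).round(4))
E
python3 - <<'E'
from h import *
c=pickle.load(open('w1.pkl','rb')); P=fcloud(c)
def box(u0,u1,v0,v1): return P[v0:v1,u0:u1].reshape(-1,3)
rep('cover',box(385,465,175,295),((.009,.02),(.02,.032),(.05,.062)))
rep('housing',box(250,350,95,255),((.005,.02),(.035,.0425),(.044,.049)))
rep('dowA',box(290,325,115,150),((.05,.065),(.046,.065)))
rep('dowB',box(280,315,200,240),((.05,.065),(.046,.065)))
px=c['pixels']
a=cv2.resize(px[95:255,245:355],(385,560),interpolation=2);b=cv2.resize(px[175:295,380:470],(415,553),interpolation=2)
b=cv2.copyMakeBorder(b,0,7,0,0,cv2.BORDER_CONSTANT);cv2.imwrite('pics/w1c.png',np.hstack([a,b]))
E
```

```text
cover 0.009 2609 [ 502.2 -246.8] [150.8  82.2] 23.3 medz 0.0142
cover 0.02 942 [ 502.1 -247.1] [96.6 69.5] 23.7 medz 0.0259
cover 0.05 542 [ 501.8 -245.9] [59.3 19.5] 23.8 medz 0.0558
housing 0.005 1876 [512.5 -46.5] [190.2  89.6] 15.0 medz 0.0079
housing 0.035 6620 [512.  -46.5] [150.6  80.9] 14.8 medz 0.0398
housing 0.044 926 [516.  -43.7] [115.4  41.5] 31.9 medz 0.0458
dowA 0.05 114 [568.7 -30.8] [12.5 12.7] 22.8 medz 0.0571
dowA 0.046 119 [568.7 -30.8] [12.5 12.7] 22.8 medz 0.057
dowB 0.05 44 [456.9 -60.9] [7. 9.] 1.1 medz 0.0546
dowB 0.046 52 [456.9 -60.9] [7. 9.] 1.1 medz 0.0539
```

View pics/w1c.png

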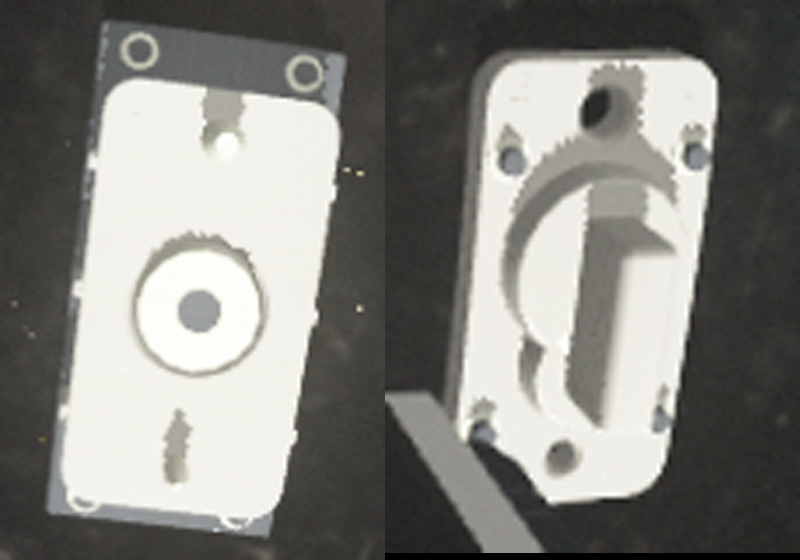

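The wrist view shows the housing with its big dowel at the far (+x) end, (308,133), about 12.5 mm across, and the small one at (297,222), 7–9 mm across. Their spacing measures 115.8 mm. The cover's big hole is also at the far end, (429,197). The housing's yaw is about 15° and the cover's about 23.7°, so the turn from pick to fit is about −9°.

{"fn": "apply_moves", "kwargs": {
  "plan": [
    [0,0,0.01,-0.02,-0.9,-0.3,1],
    [0,0,0.01,-0.02,-0.9,-0.3,1],
    [0,0,0.01,-0.02,-0.9,-0.3,1]
  ]
}}

```text
time_s: 2.15
tcp_pos: [0.5042, -0.1472, 0.2581]
orientation: [-0.001, 0.978, 0.209, -0.0]
force: [0.2, 0.7, 0.3]
grip_width: 0.0855
grip_force: 0.0
```

{"fn": "apply_moves", "kwargs": {
  "plan": [
    [0,0,0,-0.02,-0.65,-0.4,1],
    [0,0,0,-0.02,-0.65,-0.4,1],
    [0,0,0,-0.02,-0.65,-0.4,1],
    [0,0,0,-0.02,-0.65,-0.4,1],
    [0,0,0,-0.02,-0.65,-0.4,1]
  ]
}}

```text
time_s: 2.65
tcp_pos: [0.5023, -0.243, 0.1987]
orientation: [-0.001, 0.978, 0.208, -0.0]
force: [0.4, 0.8, 0.4]
grip_width: 0.0851
grip_force: 0.0
```

Run:
```python
from h import *
from scipy.spatial.transform import Rotation as Ro
c=cap('wrist'); pickle.dump(c,open('w2.pkl','wb')); cv2.imwrite('pics/w2.png',c['pixels'])
o=ctrl.get_obs(); q=o['orientation']; print(o['time_s'],o['tcp_pos']); print(Ro.from_quat([*q[1:],q[0]]).as_matrix().round(4))
P=fcloud(c).reshape(-1,3); Q=P[np.hypot(P[:,0]-.502,P[:,1]+.2465)<.1]
rep('cover',Q,((.009,.02),(.02,.032),(.05,.058)))
```

```text
2.7 [ 0.50293917 -0.24268018  0.19932503]
[[ 9.134e-01  4.071e-01  5.000e-04]
 [ 4.071e-01 -9.134e-01  2.000e-03]
 [ 1.300e-03 -1.600e-03 -1.000e+00]]
cover 0.009 7713 [ 501.6 -247.7] [151.3  80.5] 24.1 medz 0.0139
cover 0.02 2643 [ 502.5 -247.3] [97.4 71.1] 23.4 medz 0.0256
cover 0.05 1554 [ 502.9 -246.8] [59.  19.2] 23.4 medz 0.0554
```

View pics/w2.png

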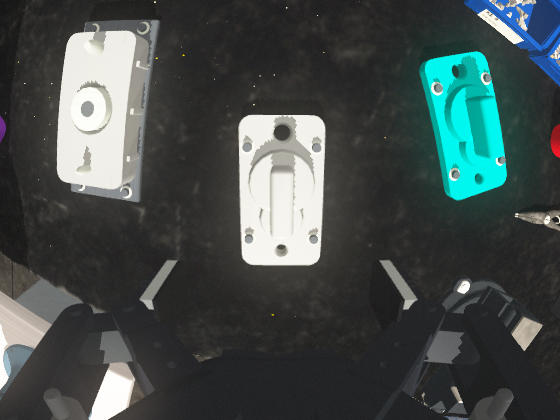

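The wrist view shows the cover squarely under the tool: big hole (282,131), rib centre (281,200), small hole (281,249). The housing is at (95,110) and the turquoise look-alike at (465,125). The rib centre matches the earlier measurement to 1 mm, so I'll descend and grip.

{"fn": "apply_moves", "kwargs": {
  "plan": [
    [0,0,-0.004,0,-0.03,-0.3,1],
    [0,0,-0.004,0,-0.03,-0.55,1],
    [0,0,-0.004,0,-0.03,-0.75,1],
    [0,0,-0.004,0,-0.03,-0.9,1],
    [0,0,-0.004,0,-0.03,-0.97,1],
    [0,0,-0.004,0,-0.03,-0.97,1],
    [0,0,-0.004,0,-0.03,-0.97,1]
  ]
}}

```text
time_s: 3.4
tcp_pos: [0.5032, -0.2496, 0.0551]
orientation: [0.0, 0.979, 0.202, 0.001]
force: [0.7, 0.1, 0.5]
grip_width: 0.0856
grip_force: 0.0
```

{"fn": "apply_moves", "kwargs": {
  "plan": [
    [0,0,0,0,0,0,-1],
    [0,0,0,0,0,0,-1],
    [0,0,0,0,0,0,-1],
    [0,0,0,0,0,0,-1],
    [0,0,0,0,0,0,-1],
    [0,0,0,0,0,0,-1],
    [0,0,0,0,0,0,-1],
    [0,0,0,0,0,0,-1]
  ],
  "force": 100
}}

```text
time_s: 4.2
tcp_pos: [0.5017, -0.2497, 0.0543]
orientation: [-0.001, 0.979, 0.202, 0.0]
force: [-1.4, 2.2, 5.1]
grip_width: 0.0183
grip_force: 98.9
```

Run:
```python
from h import *
c=pickle.load(open('w2.pkl','rb')); g=cv2.cvtColor(c['pixels'],cv2.COLOR_BGR2GRAY)
H=[]
for u,v in ((282,131),(281,249)):
    w=g[v-14:v+15,u-14:u+15]; m=(w<110).astype(np.uint8); n,l,s,ce=cv2.connectedComponentsWithStats(m); k=l[14,14]; print(k,s[k],ce[k]+[u-14,v-14])
    cu,cv=ce[k]+[u-14,v-14]; p=fplane(c,cu,cv,0.007); print(p); H.append(p)
d=H[0]-H[1]; print(np.hypot(*d[:2]),np.degrees(np.arctan2(d[1],d[0])),(H[0]+H[1])/2)
o=ctrl.get_obs(); print(o['time_s'],o['tcp_pos'],o['orientation'],o['force'],o['grip_width'],o['grip_force'])
```

```text
1 [  6   7  16  17 211] [281.62085308 132.08056872]
[ 0.55564904 -0.2239592   0.007     ]
1 [10 10  8  5 29] [280.75862069 246.82758621]
[ 0.44922418 -0.27052849  0.007     ]
0.11616776716783381 23.633181740622927 [ 0.50243661 -0.24724384  0.007     ]
4.2 [ 0.50170068 -0.24967429  0.05427692] [-8.19743172e-04  9.79484717e-01  2.01516790e-01  2.47142106e-05] [-1.43038239  2.19116906  5.10317705] 0.018259535923734537 98.9097011089325
```

{"fn": "apply_moves", "kwargs": {
  "plan": [
    [0,0,0,0,0,0.1,-1],
    [0,0,0,0,0,0.3,-1],
    [0,0,0,0,0,0.55,-1],
    [0,0,0,0,0,0.8,-1],
    [0,0,0,0,0,0.8,-1],
    [0,0,0,0,0,0.8,-1]
  ]
}}

```text
time_s: 4.8
tcp_pos: [0.5015, -0.2503, 0.1743]
orientation: [0.0, 0.98, 0.201, 0.001]
force: [0.4, 1.2, -5.0]
grip_width: 0.0185
grip_force: 98.7
```

{"fn": "apply_moves", "kwargs": {
  "plan": [
    [0,0,-0.035,0.03,0.2,0,-1],
    [0,0,-0.035,0.03,0.4,0,-1],
    [0,0,-0.035,0.03,0.6,0,-1],
    [0,0,-0.035,0.03,0.7,0,-1],
    [0,0,-0.035,0.03,0.7,0,-1],
    [0,0,-0.035,0.03,0.7,0,-1]
  ]
}}

```text
time_s: 5.4
tcp_pos: [0.5046, -0.1451, 0.1721]
orientation: [-0.0, 0.986, 0.166, -0.002]
force: [0.5, -0.4, -3.7]
grip_width: 0.0185
grip_force: 98.9
```

Run:
```python
from h import *
from scipy.spatial.transform import Rotation as Ro
c=cap('wrist'); pickle.dump(c,open('w3.pkl','wb')); cv2.imwrite('pics/w3.png',c['pixels'])
o=ctrl.get_obs(); q=o['orientation']; M=Ro.from_quat([*q[1:],q[0]]).as_matrix(); print(o['time_s'],o['tcp_pos'],o['force'],o['grip_width']); print(M.round(4))
P=fcloud(c).reshape(-1,3); T=(P-o['tcp_pos'])@M; Q=T[np.hypot(T[:,0],T[:,1])<.1]
h=Q[:,2]; print(np.histogram(h[(h>-.03)&(h<.08)],bins=22,range=(-.03,.08)))
rep('coverTool',Q,((-.01,.01),(.024,.035),(.035,.046)))
```

```text
5.45 [ 0.50481609 -0.14620031  0.17260103] [ 2.66011778e-03 -3.70887932e-01 -3.74128832e+00] 0.018155645840231622
[[ 9.456e-01  3.252e-01 -2.600e-03]
 [ 3.252e-01 -9.456e-01 -1.000e-03]
 [-2.800e-03  1.000e-04 -1.000e+00]]
(array([ 2574,  1342,   730,   715,   339,  4825,  1573,   428,   407,
         299,   148,  5250,  1131,  1638, 14076,    49,    47,     0,
           0,     0,     0,     0]), array([-0.03 , -0.025, -0.02 , -0.015, -0.01 , -0.005,  0.   ,  0.005,
        0.01 ,  0.015,  0.02 ,  0.025,  0.03 ,  0.035,  0.04 ,  0.045,
        0.05 ,  0.055,  0.06 ,  0.065,  0.07 ,  0.075,  0.08 ]))
coverTool -0.01 7165 [3.4 1.5] [41.9 59.1] 66.7 medz -0.0007
coverTool 0.024 6408 [25.8 -0.1] [71.9 50.5] 89.9 medz 0.0292
coverTool 0.035 15722 [ 3.1 -0.2] [147.6  80.8] 0.1 medz 0.041
```

View pics/w3.png

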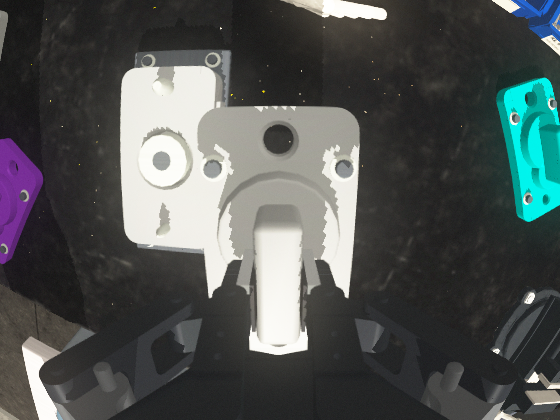

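The wrist view shows the cover square in the jaws: big hole (278,139), rib between the pads. The housing is clear at left, with dowels near (163,88) and (162,218). Next I'll compute hole-to-dowel offsets from this one camera.

```bash
cat > m.py <<'E'
from h import *
from scipy.spatial.transform import Rotation as Ro
import sys
def measure(c,o,hu,hv):
    q=o['orientation']; M=Ro.from_quat([*q[1:],q[0]]).as_matrix(); tcp=o['tcp_pos']
    g=cv2.cvtColor(c['pixels'],cv2.COLOR_BGR2GRAY)
    w=g[hv-26:hv+27,hu-26:hu+27]; n,l,s,ce=cv2.connectedComponentsWithStats((w<75).astype(np.uint8)); k=l[26,26]; u,v=ce[k]+[hu-26,hv-26]
    r=rays(c,u,v)@M; oo=(origin(c)-tcp)@M; p=oo+r*((.041-oo[2])/r[2]); print('bighole px',u,v,s[k],'tool@top',p.round(4))
    P=fcloud(c); W=P.reshape(-1,3)
    F=W[(W[:,2]>.036)&(W[:,2]<.042)&(np.hypot(W[:,0]-.512,W[:,1]+.0465)<.1)]; rep('hous',F,((.036,.042),))
    for nm,x,y in (('big',.5687,-.0308),('small',.4569,-.0609)):
        D=W[(W[:,2]>.048)&(W[:,2]<.062)&(np.hypot(W[:,0]-x,W[:,1]-y)<.012)]; rep(nm,D,((.048,.062),(.057,.062)))
E
python3 - <<'E'
from m import *
measure(pickle.load(open('w3.pkl','rb')),ctrl.get_obs(),278,139)
E
```

```text
bighole px 278.06306306306305 138.61861861861863 [ 12  12  29  29 666] tool@top [ 0.0608 -0.0002  0.041 ]
hous 0.036 11886 [512.1 -46.2] [150.6  80.7] 14.8 medz 0.0396
big 0.048 264 [568.2 -32.5] [13.  12.8] 12.1 medz 0.056
big 0.057 110 [568.3 -31.9] [9.1 8.5] 62.0 medz 0.0591
small 0.048 107 [457.8 -62. ] [8.7 6.9] 61.0 medz 0.0538
small 0.057 16 [457.1 -61.6] [4.8 2.2] 18.3 medz 0.0588
```

{"fn": "apply_moves", "kwargs": {
  "plan": [
    [0,0,-0.034,0.036,0.25,0,-1],
    [0,0,-0.034,0.036,0.5,0,-1],
    [0,0,-0.034,0.036,0.66,0,-1],
    [0,0,-0.034,0.036,0.66,-0.1,-1],
    [0,0,-0.034,0.036,0.66,-0.25,-1],
    [0,0,-0.034,0.036,0.66,-0.25,-1],
    [0,0,-0.034,0.036,0.66,-0.25,-1]
  ]
}}

```text
time_s: 6.15
tcp_pos: [0.5107, -0.0484, 0.1357]
orientation: [0.001, 0.992, 0.129, -0.001]
force: [0.1, -0.0, -3.9]
grip_width: 0.0182
grip_force: 98.9
```

Run:
```python
from m import *
c=cap('wrist'); pickle.dump(c,open('w4.pkl','wb')); s=cap('side'); pickle.dump(s,open('s4.pkl','wb'))
a=cv2.resize(c['pixels'][70:230,180:380],None,fx=2.5,fy=2.5,interpolation=2); b=cv2.resize(s['pixels'][150:250,240:370],(300,400),interpolation=2)
b=cv2.resize(s['pixels'][150:250,240:360],(300,250),interpolation=2); b=cv2.copyMakeBorder(b,0,150,0,0,cv2.BORDER_CONSTANT)
cv2.imwrite('pics/w4.png',np.hstack([a,b]))
ps=[]
o=ctrl.get_obs(); q=o['orientation']; print(o['time_s'],o['tcp_pos'],2*np.degrees(np.arctan2(q[2],q[1])),o['force'])
```

```text
6.25 [ 0.51219773 -0.04788713  0.13699937] 14.810403113303817 [-0.27995793  0.1868984  -3.79198326]
```

View pics/w4.png

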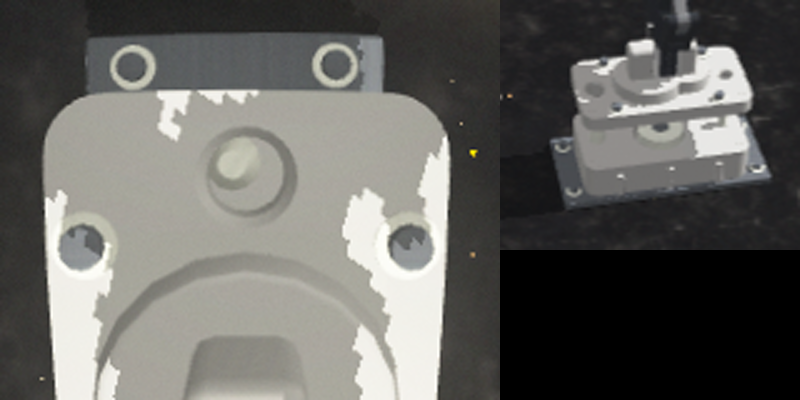

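The crop (side view beside it) shows the big dowel inside the big hole. Its tip is at crop (238,160) against a hole centre of about (251,174), so it's left of and above centre. I'll quantify that before lowering.

```bash
cat > n.py <<'E'
from m import *
def rel(c,o,hu,hv,R=24):
    q=o['orientation']; M=Ro.from_quat([*q[1:],q[0]]).as_matrix(); tcp=o['tcp_pos']; P=fcloud(c)
    u,v=np.meshgrid(np.arange(560),np.arange(420)); near=np.hypot(u-hu,v-hv)<R
    T=(P-tcp)@M
    # hole: pixels deeper than the flange top
    m=near&(T[...,2]>.0435); n,l,s,ce=cv2.connectedComponentsWithStats(m.astype(np.uint8)); k=1+np.argmax(s[1:,4]); 
    cn=max(cv2.findContours((l==k).astype(np.uint8),0,1)[0],key=len); (cx,cy),rr=cv2.minEnclosingCircle(cn)
    oo=(origin(c)-tcp)@M
    r=rays(c,cx,cy)@M; h=oo+r*((.041-oo[2])/r[2]); print('hole px',cx,cy,rr,'tool',h.round(4),'diam mm',2*rr/c['fx']*np.linalg.norm(h-oo)*1e3)
    d=near&(P[...,2]>.0555)&(P[...,2]<.0615)&(T[...,2]>.058)
    D=T[d]; Dw=P[d]; print('tip pts',d.sum()); 
    if d.sum()>5:
        (x,y),ra=cv2.minEnclosingCircle((D[:,:2]*1000).astype(np.float32)); print('tip tool',x,y,'r',ra,'mean',D.mean(0).round(4),'zmax',Dw[:,2].max(),'dowel-hole (tool mm)',x-h[0]*1e3,y-h[1]*1e3)
    print('cam in tool',oo.round(4),'yaw',np.degrees(np.arctan2(M[1,0],M[0,0])))
E
python3 - <<'E'
from n import *
rel(pickle.load(open('w4.pkl','rb')),ctrl.get_obs(),280,140)
c=pickle.load(open('w4.pkl','rb')); o=ctrl.get_obs()
for n,z in(('tip',.06),):
    print(fplane(c,275.5,133.5,z))
E
```

```text
hole px 278.0294189453125 140.688232421875 19.117794036865234 tool [0.058  0.0012 0.041 ] diam mm 18.496625955971886
tip pts 216
tip tool 58.65895462036133 -2.068453311920166 r 5.32100248336792 mean [ 0.0586 -0.002   0.0785] zmax 0.061338697331878134 dowel-hole (tool mm) 0.6303535866219718 -3.2762933374477257
cam in tool [ 0.0703  0.001  -0.1158] yaw 14.81044162112736
[ 0.56977417 -0.03251685  0.06      ]
```

{"fn": "apply_moves", "kwargs": {
  "plan": [
    [0,0,0,0,0.013,-0.05,-1],
    [0,0,0,0,0.013,-0.1,-1],
    [0,0,0,0,0.013,-0.1,-1],
    [0,0,0,0,0.013,-0.1,-1]
  ]
}}

```text
time_s: 6.65
tcp_pos: [0.5112, -0.0442, 0.1209]
orientation: [0.0, 0.991, 0.13, -0.0]
force: [0.2, 0.4, -4.4]
grip_width: 0.018
grip_force: 99.1
```

```bash
cat > k.py <<'E'
from m import *
def look(tag,n=4):
    cs=[];ps=[]
    for i in range(n):
        cs.append(cap('wrist')); o=ctrl.get_obs(); ps.append(np.r_[o['tcp_pos'],2*np.degrees(np.arctan2(o['orientation'][2],o['orientation'][1]))])
    pickle.dump((cs,ps),open(tag+'.pkl','wb')); print('t',o['time_s'],'F',o['force'].round(1),'pose',np.mean(ps,0).round(4),'sd',np.std(ps,0).round(4))
    return cs,np.mean(ps,0)
def an(cs,p):
    a=np.radians(p[3]); M=np.array([[np.cos(a),np.sin(a),0],[np.sin(a),-np.cos(a),0],[0,0,-1]])
    for c in cs:
        P=fcloud(c); T=(P-p[:3])@M; x,y,z=T[...,0],T[...,1],T[...,2]
        f=(abs(z-np.median(z[(abs(z-.041)<.004)&(x>.03)&(x<.08)&(abs(y)<.045)]))<.0025)&(x>.02)&(x<.085)&(abs(y)<.05)
        zt=np.median(z[f]); g=f&(x>.045)&(x<.06); e=f&(abs(y)<.02)
        L,Rr=np.percentile(y[g],[.5,99.5]); E=np.percentile(x[e],99.7)
        h=(np.hypot(x-.06,y)<.013)&(z>zt+.004)
        hz=z[h]; d=(np.hypot(x-.06,y)<.010)&(P[...,2]>.056)&(P[...,2]<.0625)&(z>zt+.009)
        (tx,ty),r=cv2.minEnclosingCircle((T[d][:,:2]*1e3).astype(np.float32)) if d.sum()>5 else ((0,0),0)
        print('ztop %.4f ymid %.2f width %.1f hole_x(edge-17) %.2f | tip %.2f %.2f r%.1f mean %s n%d | holecent %s'%(zt,(L+Rr)*500,(Rr-L)*1e3,E*1e3-17,tx,ty,r,(T[d].mean(0)*1e3).round(2) if d.sum() else '',d.sum(),(T[h].mean(0)*1e3).round(1)))
E
python3 - <<'E'
from k import *
cs,p=look('l5'); an(cs[-2:],p)
g=cv2.resize(cs[-1]['pixels'][90:190,220:340],(720,600),interpolation=2); cv2.imwrite('pics/w5.png',g)
E
```

```text
t 6.85 F [ 0.9  0.2 -4.7] pose [ 0.5117 -0.0443  0.1214 14.9617] sd [0.0001 0.     0.0001 0.0014]
ztop 0.0405 ymid 0.99 width 79.3 hole_x(edge-17) 59.76 | tip 58.23 1.75 r5.1 mean [58.13  1.73 62.69] n242 | holecent [58.1  1.  68.2]
ztop 0.0404 ymid 1.04 width 79.2 hole_x(edge-17) 59.87 | tip 58.25 1.48 r5.4 mean [58.15  1.64 62.63] n234 | holecent [58.2  1.  68.3]
```

View pics/w5.png

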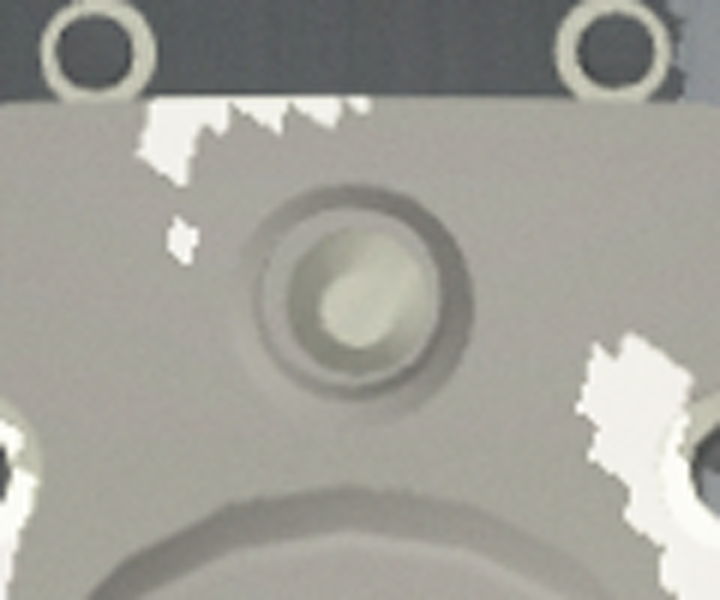

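The enlarged view shows the dowel ring centre at (359,301), almost concentric with the hole: lower rim about (348,301), upper rim about (357,299). The remaining error is about 1 mm, well inside the taper's capture. I'll correct it and lower onto the tapers.

{"fn": "apply_moves", "kwargs": {
  "plan": [
    [0,0,0,-0.004,-0.008,0,-1],
    [0,0,0,-0.004,-0.008,-0.04,-1],
    [0,0,0,-0.004,-0.008,-0.08,-1],
    [0,0,0,-0.004,-0.008,-0.1,-1],
    [0,0,0,-0.004,-0.008,-0.1,-1]
  ]
}}

```text
time_s: 7.35
tcp_pos: [0.5102, -0.0454, 0.1054]
orientation: [-0.0, 0.991, 0.13, -0.001]
force: [0.1, 0.9, -4.4]
grip_width: 0.0184
grip_force: 99.1
```

Run:
```python
from k import *
cs,p=look('l6',2); an(cs[-1:],p); o=ctrl.get_obs(); print(o['torque'])
```

```text
t 7.45 F [-0.6  0.3 -4.1] pose [ 0.5107 -0.0455  0.1059 14.9576] sd [0.0002 0.     0.0001 0.0014]
ztop 0.0408 ymid 0.91 width 79.3 hole_x(edge-17) 59.57 | tip 58.10 0.28 r6.3 mean [58.95 -0.84 49.82] n9 | holecent [58.9  1.  52.9]
[ 0.0038414  -0.04752951  0.03845758]
```

{"fn": "apply_moves", "kwargs": {
  "plan": [
    [0,0,0,0,0,-0.015,-1],
    [0,0,0,0,0,-0.03,-1],
    [0,0,0,0,0,-0.04,-1],
    [0,0,0,0,0,-0.04,-1]
  ]
}}

```text
time_s: 7.85
tcp_pos: [0.5111, -0.0455, 0.1004]
orientation: [-0.0, 0.991, 0.13, 0.0]
force: [0.1, -0.3, -5.0]
grip_width: 0.0184
grip_force: 99.4
```

{"fn": "apply_moves", "kwargs": {
  "plan": [
    [0,0,0,0,0,-0.01,-1],
    [0,0,0,0,0,-0.02,-1],
    [0,0,0,0,0,-0.025,-1],
    [0,0,0,0,0,-0.025,-1]
  ]
}}

```text
time_s: 8.25
tcp_pos: [0.5112, -0.0455, 0.097]
orientation: [-0.0, 0.992, 0.13, 0.0]
force: [-1.1, 0.5, 4.4]
grip_width: 0.0181
grip_force: 100.4
```

The dowels are in with no side force, and the spring is loading. I'll keep pressing in small steps.

{"fn": "apply_moves", "kwargs": {
  "plan": [
    [0,0,0,0,0,-0.01,-1],
    [0,0,0,0,0,-0.02,-1],
    [0,0,0,0,0,-0.02,-1],
    [0,0,0,0,0,-0.02,-1]
  ]
}}

```text
time_s: 8.65
tcp_pos: [0.5113, -0.0456, 0.0944]
orientation: [-0.0, 0.992, 0.13, 0.0]
force: [-3.6, 1.5, 7.9]
grip_width: 0.0184
grip_force: 101.1
```

{"fn": "apply_moves", "kwargs": {
  "plan": [
    [0,0,0,0,0,-0.005,-1],
    [0,0,0,0,0,-0.005,-1],
    [0,0,0,0,0,-0.005,-1]
  ]
}}

```text
time_s: 8.95
tcp_pos: [0.5112, -0.0456, 0.0942]
orientation: [-0.001, 0.992, 0.13, -0.0]
force: [-6.2, 0.7, 14.4]
grip_width: 0.0181
grip_force: 101.9
```

{"fn": "apply_moves", "kwargs": {
  "plan": [
    [0,0,0,-0.003,0,-0.004,-1],
    [0,0,0,-0.003,0,-0.004,-1],
    [0,0,0,-0.003,0,-0.004,-1],
    [0,0,0,-0.003,0,-0.004,-1]
  ]
}}

```text
time_s: 9.35
tcp_pos: [0.5112, -0.0456, 0.0942]
orientation: [-0.001, 0.992, 0.13, 0.0]
force: [-6.5, 1.4, 16.5]
grip_width: 0.0184
grip_force: 102.3
```

Run:
```python
from k import *
cs,p=look('l7',2); o=ctrl.get_obs(); print(o['force'],o['torque'],o['orientation'],o['grip_width'])
s=cap('side'); P=cloud(s); W=P.reshape(-1,3); W=W[np.hypot(W[:,0]-.512,W[:,1]+.0465)<.095]
rep('side flange',W,((.048,.058),(.058,.064)))
q=W[(W[:,2]>.048)&(W[:,2]<.058)]; a=np.radians(14.9); l=(q[:,0]-.512)*np.cos(a)+(q[:,1]+.0465)*np.sin(a)
for lo,hi in((-.075,-.04),(-.04,0),(0,.04),(.04,.075)): print(lo,np.median(q[(l>lo)&(l<hi),2]).round(4))
Q=fcloud(cs[-1]).reshape(-1,3); Q=Q[np.hypot(Q[:,0]-.512,Q[:,1]+.0465)<.095]; rep('wrist flange',Q,((.048,.058),(.0585,.064)))
a=cv2.resize(s['pixels'][150:250,240:360],(480,400),interpolation=2); b=cv2.resize(cs[-1]['pixels'][70:230,200:320],(300,400),interpolation=2)
cv2.imwrite('pics/w7.png',np.hstack([a,b]))
```

```text
t 9.45 F [-6.5  1.4 16.6] pose [ 0.5112 -0.0456  0.0942 14.9438] sd [0.     0.     0.     0.0005]
[-6.5414794   1.40692459 16.61968757] [0.28057669 1.42287832 0.03005775] [-8.93063899e-04  9.91507697e-01  1.30044454e-01  3.59082562e-04] 0.01850806752129675
side flange 0.048 1014 [511.7 -43.4] [150.3  86.1] 14.7 medz 0.0543
side flange 0.058 155 [515.2 -42. ] [126.6  74. ] 13.1 medz 0.0608
-0.075 0.0542
-0.04 0.0542
0 0.0543
0.04 0.0544
wrist flange 0.048 15624 [514.5 -45.5] [147.5  80.8] 14.8 medz 0.0538
wrist flange 0.0585 1261 [513.4 -38. ] [118.2  71.6] 4.8 medz 0.06
```

View pics/w7.png

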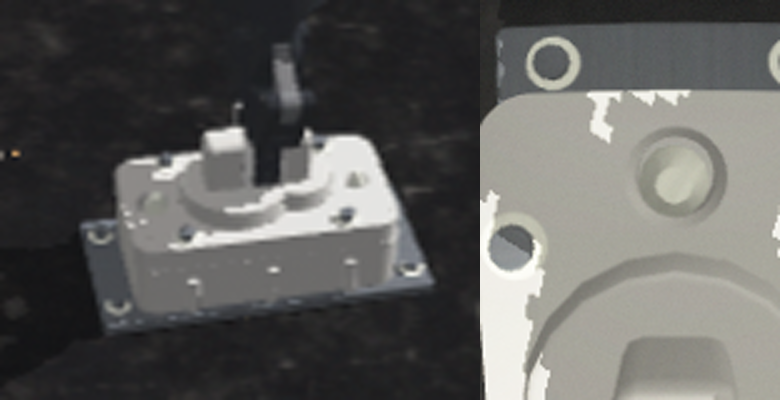

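Both views show the cover shut: the flange top is at 54 mm along the whole length and no gap shows in the side view. I'll ease the leftover side load and raise the hold to about 20 N.

{"fn": "apply_moves", "kwargs": {
  "plan": [
    [0,0,0,-0.008,0,-0.004,-1],
    [0,0,0,-0.008,0,-0.007,-1],
    [0,0,0,-0.008,0,-0.007,-1],
    [0,0,0,-0.008,0,-0.007,-1]
  ]
}}

```text
time_s: 9.9
tcp_pos: [0.5112, -0.0456, 0.0942]
orientation: [-0.001, 0.992, 0.13, 0.001]
force: [-7.0, 1.5, 21.1]
grip_width: 0.0186
grip_force: 103.0
```

Run:
```python
from k import *
s=cap('side'); o=ctrl.get_obs(); print(o['time_s'],o['tcp_pos'],o['force'],o['torque'],o['orientation'],o['joint_torque'])
W=cloud(s).reshape(-1,3); W=W[np.hypot(W[:,0]-.512,W[:,1]+.0465)<.095]
q=W[(W[:,2]>.048)&(W[:,2]<.058)]; a=np.radians(14.9); l=(q[:,0]-.512)*np.cos(a)+(q[:,1]+.0465)*np.sin(a)
for lo,hi in((-.075,-.04),(-.04,0),(0,.04),(.04,.075)): print(lo,np.mean(q[(l>lo)&(l<hi)&(q[:,2]>.0525),2]).round(4))
```

```text
9.95 [ 0.51117939 -0.04559806  0.09418889] [-7.14597742  2.05783372 22.25254894] [0.27257402 1.56410907 0.0573868 ] [-0.00102827  0.99150991  0.13002038  0.00131974] [ 3.57661005e-01 -2.29859751e+01  4.98127073e+00 -1.51413721e+01
 -2.90441550e-01 -2.23197967e+00 -1.72443618e-02]
-0.075 0.0545
-0.04 0.0547
0 0.055
0.04 0.0547
```

{"fn": "apply_moves", "kwargs": {
  "plan": [
    [0,0,0,0.008,0,0,-1],
    [0,0,0,0.008,0,0,-1],
    [0,0,0,0.008,0,0,-1],
    [0,0,0,0.008,0,0,-1],
    [0,0,0,0.008,0,0,-1]
  ]
}}

```text
time_s: 10.45
tcp_pos: [0.5112, -0.0456, 0.0942]
orientation: [-0.002, 0.992, 0.13, 0.0]
force: [-9.2, 1.1, 25.8]
grip_width: 0.0188
grip_force: 103.5
```

Run:
```python
from k import *
cap('side'); s=cap('side'); o=ctrl.get_obs(); print(o['time_s'],o['tcp_pos'],o['force'],o['torque'],o['orientation'])
W=cloud(s).reshape(-1,3); a=np.radians(14.9); x=(W[:,0]-.512)*np.cos(a)+(W[:,1]+.0465)*np.sin(a); y=-(W[:,0]-.512)*np.sin(a)+(W[:,1]+.0465)*np.cos(a)
m=(abs(x)<.072)&(abs(y)<.037)&(abs(W[:,2]-.054)<.0025)&(np.hypot(abs(x)-.058,y)>.011)
A=np.c_[x[m],y[m],np.ones(m.sum())]; f=np.linalg.lstsq(A,W[m,2],rcond=None)[0]; print(m.sum(),f)
m=(abs(x)<.072)&(abs(y)<.037)&(abs(W[:,2]-.04)<.0025)
W=cloud(pickle.load(open('side.pkl','rb'))).reshape(-1,3); x=(W[:,0]-.512)*np.cos(a)+(W[:,1]+.0465)*np.sin(a); y=-(W[:,0]-.512)*np.sin(a)+(W[:,1]+.0465)*np.cos(a)
m=(abs(x)<.072)&(abs(y)<.037)&(abs(W[:,2]-.04)<.0025)&(np.hypot(abs(x)-.058,y)>.011)
A=np.c_[x[m],y[m],np.ones(m.sum())]; f=np.linalg.lstsq(A,W[m,2],rcond=None)[0]; print('housing top',m.sum(),f)
```

```text
10.55 [ 0.51125387 -0.04558524  0.09419678] [-9.35307819  1.26682672 25.72425402] [0.23722902 2.06218861 0.09159361] [-1.52117588e-03  9.91507715e-01  1.30038945e-01  1.03594740e-04]
545 [0.00090241 0.0026707  0.05427158]
housing top 907 [-0.00137975  0.00129138  0.04011943]
```

{"fn": "apply_moves", "kwargs": {
  "plan": [
    [0,0,0,-0.008,0,0.003,-1],
    [0,0,0,-0.008,0,0.003,-1],
    [0,0,0,-0.008,0,0.003,-1],
    [0,0,0,-0.008,0,0.003,-1],
    [0,0,0,-0.008,0,0.003,-1],
    [0,0,0,-0.008,0,0.003,-1],
    [0,0,0,-0.008,0,0.003,-1],
    [0,0,0,-0.008,0,0.003,-1]
  ]
}}

```text
time_s: 11.35
tcp_pos: [0.5112, -0.0456, 0.0942]
orientation: [-0.001, 0.992, 0.13, 0.001]
force: [-5.4, 1.1, 17.7]
grip_width: 0.0181
grip_force: 102.4
```

{"fn": "apply_moves", "kwargs": {
  "plan": [
    [0,0,0,0,0,0,-1],
    [0,0,0,0,0,0,-1],
    [0,0,0,0,0,0,-1],
    [0,0,0,0,0,0,-1],
    [0,0,0,0,0,0,-1],
    [0,0,0,0,0,0,-1],
    [0,0,0,0,0,0,-1],
    [0,0,0,0,0,0,-1]
  ]
}}

```text
time_s: 12.15
tcp_pos: [0.5112, -0.0456, 0.0942]
orientation: [-0.001, 0.992, 0.13, 0.001]
force: [-5.9, 1.6, 17.0]
grip_width: 0.0181
grip_force: 102.4
```

{"fn": "apply_moves", "kwargs": {
  "plan": [
    [0,0,0,0,0,-0.003,-1],
    [0,0,0,0,0,-0.003,-1],
    [0,0,0,0,0,-0.003,-1],
    [0,0,0,0,0,-0.003,-1],
    [0,0,0,0,0,-0.003,-1],
    [0,0,0,0,0,-0.003,-1],
    [0,0,0,0,0,-0.003,-1],
    [0,0,0,0,0,-0.003,-1]
  ]
}}

```text
time_s: 12.95
tcp_pos: [0.5112, -0.0456, 0.0942]
orientation: [-0.001, 0.992, 0.13, 0.001]
force: [-7.3, 1.4, 21.9]
grip_width: 0.018
grip_force: 103.0
```

Run:
```python
from k import *
o=ctrl.get_obs(); print(o['time_s'],o['tcp_pos'],o['force'])
if 14<o['force'][2]<26: print(ctrl.sign_off())
```

```text
12.95 [ 0.51117237 -0.04559379  0.09419927] [-7.31381917  1.3749773  21.86716324]
the job is handed in; nothing more can be done
None
```

The larger cover is on the housing the right way round and pressed fully shut; the arm was still holding it with about 22 N when I handed the job in at 12.95 s.

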